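Set the microscope lamp console to its indexed light mode

ROBOT

A 6-joint arm with a two-finger parallel gripper is mounted at the origin on the work surface. World frame = base frame: x ahead of the robot, y to its left, z up, the work surface at z = 0. Lengths are in mm, angles in rad, forces in N, time in s.
With the tool pointing down it reaches from about 275 to 825 mm from the base axis. Payload 4.9 kg.
Tool frame: the origin (TCP) lies at the very end of the fingers, on their centre line; the grasp point (between the pads) lies 19 mm behind it; z points along the fingers, y is the line along which they close (so a half turn about z gives the same grasp; the last joint's range is limited). The gripper opens to 85 mm and grips with 20 to 120 N. Pads are 22 mm wide; open, the fingers measure 114 mm over their backs; the gripper's body (76 mm by 85 mm) begins 54 mm behind the grasp point. The pads swing forward as they close: fully open they stand 13 mm farther back than shut.
Start: joints at [1.165, 0.326, -0.193, 1.052, 0, 1.437], TCP at [147.65, 529.828, 231.281] pointing down, gripper open.
Joint ranges: [-2.65, 2.65], [-0.97, 1.79], [-1.3, 1.35], [-1.93, 2.1], [-1.47, 1.37], [-3.14, 3.14]. Speed limits (rad/s): [2.57, 2.57, 3.14, 3.14, 3.14, 3.14].

INTERFACE

Orientations are given as [roll, pitch, yaw] about the fixed x, y, z axes, in that order (R = Rz(yaw) Ry(pitch) Rx(roll)).
In Python, from bench import bot, solve_ik, imaging gives the robot as it stands. Calls block until the motion is done:
- bot.move_ptp(position, orientation): joint-space move of the TCP to a pose.
- bot.movel(position, rot=None, max_speed=150, threshold=None): straight line of the TCP; rot=None keeps the orientation; max_speed is the mean speed in mm/s. With threshold (N) it stops when the force on the tool has changed by that much, and returns True; else False.
- bot.move_j(angles): joint-space move.
- bot.grip(opening, effort=None): opening from 0.0 (shut) to 1.0 (fully open); effort is the grip in N (None keeps the last); returns when the fingers have stopped.
- bot.dwell(seconds).
- solve_ik(position, orientation): joint angles nearest the present ones, or None.
- bot.get_state(): the state.
- imaging.capture(name): name is "scene" or "top"; returns the picture (384x512x3 uint8, blue, green, red); there is no depth.
- imaging.camera_model(name): a dict with "K" (3x3 intrinsics, pixels), "k1" (the pictures are not rectified: a ray, as slopes to the right and down, at radius r is drawn at 1 + k1 r^2 times it, then the intrinsics apply), "position" and "rotation" of the camera in the world. Camera axes: x right, y up, looking along -z (the intrinsics and any distortion apply to the point x, -y, -z); pixel columns grow to the right and rows downward; lengths in mm; the calibration is good to about 2 mm. A picture is of the moment at which its call begins. camera_model takes no time and is no camera call.
A pose or a line that the arm cannot do raises bot.IKError and nothing moves.
- bot.sign_off(): hands the job in; it is judged then, once.
The state is a dict: "t": time; "qpos": joint angles; "joint_velocities": joint speeds; "effort": joint torques, N m; "tcp_pos": TCP position; "orientation": TCP orientation; "contact_force": force on the tool from outside, world axes, zero at the start; "wrist_torque": the same for the moment, N m; "opening": opening from 0.0 (shut) to 1.0 (fully open); "gripper_force": force on a finger pad.
Only numpy, scipy, OpenCV 4.12 (cv2) and the standard library are available. Lean on these libraries where they do the work, as an engineer would, in place of code of your own. Each camera call takes 0.05 s, during which the arm holds its last target. There are 200 camera calls.

TASK

Set the microscope lamp console to the mode marked by the raised diamond stud: turn the big selector knob, click by click, until its pointer points at the stud and rests there in its click, and let go of it. Then press the round push button on the same panel fully in and release it to confirm; do not press the button while the selector is anywhere else, and leave the loose things on the bench where they are.

Things in the scene. Friction and masses are not known exactly. Their poses are not given: they have to be found in the camera images.
- console: White lamp control console, fixed to the bench, 320 mm wide (its y), 220 mm deep (its x), 45 mm high at the front (-x, towards the robot) and 160 mm at the back. Origin at the centre of its underside; z up. Its pale control panel slopes up at 30 degrees from the front edge, rising to +x: its outward normal is (-0.5, 0, 0.866) and its up-slope direction (0.866, 0, 0.5) in the console's frame. Only the knob, button, stud and plug stand out of it.
- selector (a joint): Selector knob's angle in rad about the panel's outward normal, positive counter-clockwise as seen looking onto the panel. 0: the pointer points straight down the slope, towards the robot. Spring clicks (stops where it rests) every 0.698 rad (40 degrees) from -2.79 to 2.79, nine in all, hard end stops just past the last ones. It takes up to about 0.2 N m to turn over a click, and when let go it springs into the nearest one.
- selector_axis (a point): Where the knob's axis meets the panel surface; turns with the knob: z is the panel's outward normal, -x is the direction in which the pointer points, y lies across the grip bar. The black knob is a disc of 84 mm diameter whose top is 14 mm above the panel, with a straight grip bar across it, 66 mm long (along x), 18 mm thick (along y), its top 52 mm above the panel. A white line on top of the bar and a small nose at its foot (41 mm from the axis) mark the pointing end.
- selector_grip (a point): Point inside the grip bar on the knob's axis, 36 mm above the panel (16 mm below the bar's top, 22 mm above the disc): a good place to pinch the bar across its 18 mm thickness. Same axes as selector_axis.
- stud: The mark: a raised dark metal stud, square set as a diamond, 20 mm a side, standing 13 mm out of the panel, fixed, 64 mm from the knob's axis. Origin at its centre on the panel surface. It stands at the click for selector = +2.094 or the one for -2.094 rad; in the other of the two places is a flat round metal plug (20 mm diameter, 3 mm high), which marks nothing. The other clicks have thin black ticks.
- set_button (a joint): Push button's travel in m: 0 out, 0.006 fully in; moves along the panel's normal, springs back by itself. Starts to move at about 1.5 N, fully in at 5 N.
- set_button_top (a point): Centre of the outer face of the round grey push button, 50 mm diameter, standing 22 mm out of the panel when out, in a fixed dark metal collar of 66 mm diameter and 12 mm high. z is the panel's outward normal.
- eyepiece: Loose black microscope eyepiece standing upright, 50 mm diameter, 78 mm high; origin under its centre. Leave alone.
- slide_box: Loose closed box for glass slides, 102 x 82 x 34 mm; origin under its centre. Leave alone.
- mouse: Loose computer mouse, 105 x 60 x 32 mm; origin under its centre. Leave alone.

How it is judged (in metres and radians):
On the way, in this order (a step that is already met when the one before it is completed fails the run):
1. the selector rests at the stud and is let go (x of stud in the frame of selector_axis below -0.05 m and y of stud in the frame of selector_axis between -0.005 and 0.005 m and velocity of joint selector between -0.1 and 0.1 rad/s and contact force between the fingers and selector below 0.3 N), for 0.2 s.
2. the push button is pressed in (x of stud in the frame of selector_axis below -0.05 m and y of stud in the frame of selector_axis between -0.005 and 0.005 m and value of joint set_button above 0.0045 m), for 0.05 s.
At the end, for the whole second after the job is handed in: The selector's pointer points at the diamond stud (the stud's centre within 5 mm of the pointer's line, 64 mm from the axis), the push button is out again (within 1 mm) after being pressed in by at least 4.5 mm, the loose things stand within 20 mm of where they were (x of stud in the frame of selector_axis below -0.05 m and y of stud in the frame of selector_axis between -0.005 and 0.005 m and value of joint set_button below 0.001 m and distance of each of eyepiece, slide_box, mouse from where it was at the start of the episode below 0.02 m); the robot touches nothing.
It fails at once if the push button is pressed while the selector is not at the stud (value of joint set_button above 0.003 m and not (x of stud in the frame of selector_axis below -0.05 m and y of stud in the frame of selector_axis between -0.005 and 0.005 m)).
It fails at once if a loose thing on the bench is moved by more than 20 mm (not (distance of each of eyepiece, slide_box, mouse from where it was at the start of the episode below 0.02 m)).
It also fails if it takes over 72 s, if anything falls off the work surface, if the arm or the gripper's body presses on something with over 40 N, if the wrist force passes 120 N, or if a joint passes its speed limit or range.

## Working session

There is one attempt and no reset: what is moved stays moved. The work goes in short steps, each a Python script; the robot and the scene stay as the last script left them, time stands still between calls to the robot, and variables do not carry over. Pictures are saved under pics/ and viewed, at most 10 in all, crops included, and the job is handed in when it is done.

```bash
mkdir -p pics; python3 - <<'E'
from bench import bot, imaging
import cv2
for n in ("scene","top"):
    cv2.imwrite(f"pics/{n}0.png",cv2.resize(imaging.capture(n),(800,600),interpolation=cv2.INTER_CUBIC)); print(n,imaging.camera_model(n))
E
```

```text
scene {'K': array([[396.45591693,   0.        , 256.91937559],
       [  0.        , 396.45591693, 191.92862023],
       [  0.        ,   0.        ,   1.        ]]), 'k1': -0.08693309359186525, 'position': array([1165.27616586, -164.41705848,  946.6348042 ]), 'rotation': array([ 6.57979361e-01, -1.25467498e-03,  1.32376623e+00])}
top {'K': array([[450.48030751,   0.        , 260.46311637],
       [  0.        , 450.48030751, 189.78199399],
       [  0.        ,   0.        ,   1.        ]]), 'k1': -0.00539516261205657, 'position': array([ 436.76845508,  -17.4454352 , 1330.37463857]), 'rotation': array([ 0.07582148,  0.02209206, -1.58492451])}
```

View pics/scene0.png

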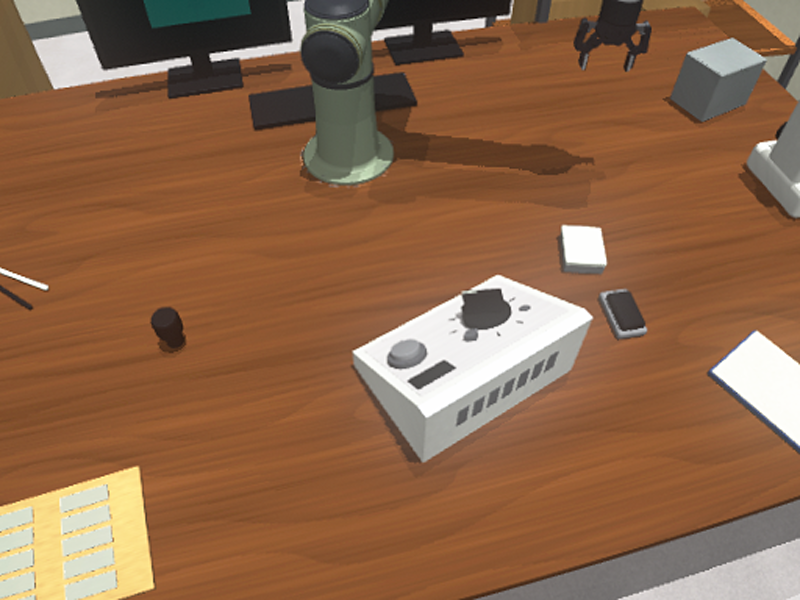

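View pics/top0.png

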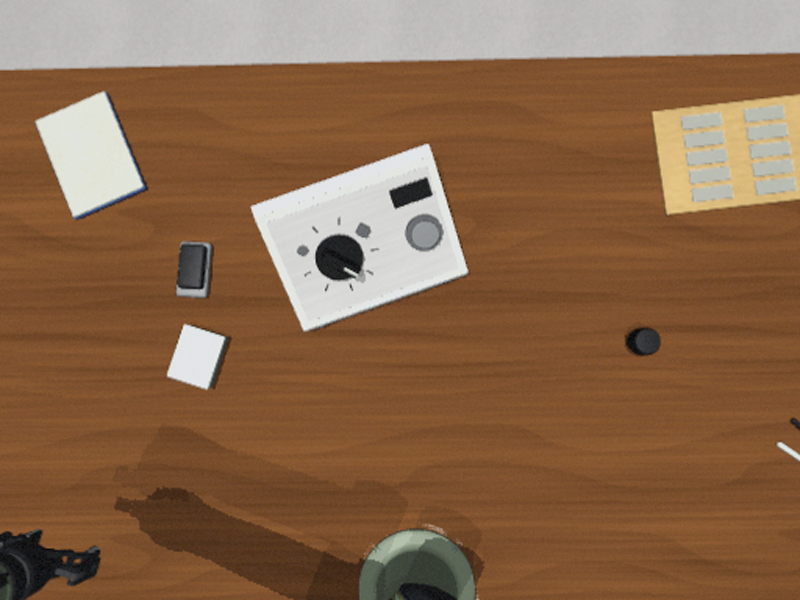

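```bash
python3 - <<'E'
from bench import imaging
import cv2
a=imaging.capture("top")[85:220,150:310]; b=imaging.capture("scene")[165:305,220:390]
cv2.imwrite("pics/topc.png",cv2.resize(a,None,fx=4.4,fy=4.4,interpolation=cv2.INTER_CUBIC))
cv2.imwrite("pics/scenec.png",cv2.resize(b,None,fx=4.2,fy=4.2,interpolation=cv2.INTER_CUBIC))
E
```

```text
(no output)
```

View pics/topc.png

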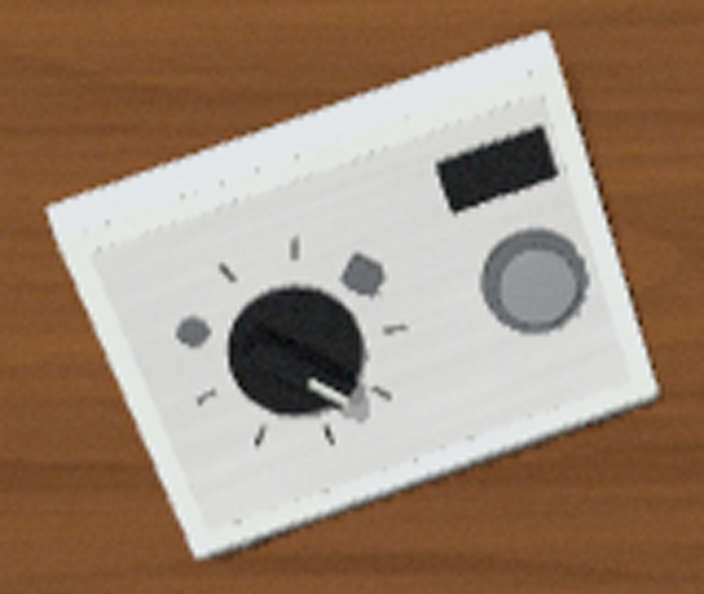

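View pics/scenec.png

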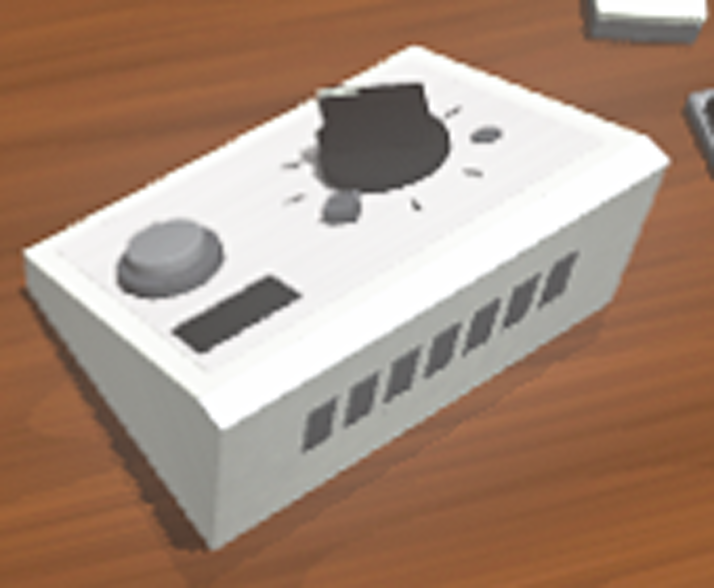

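```bash
cat > h.py <<'E'
import numpy as np
from scipy.optimize import least_squares
from scipy.spatial.transform import Rotation as R
from bench import imaging
def proj(n,P):
    c=imaging.camera_model(n); Rm=R.from_euler('xyz',c["rotation"]).as_matrix()
    p=(np.atleast_2d(P)-c["position"])@Rm
    s=np.c_[p[:,0],-p[:,1]]/-p[:,2:]; s=s*(1+c["k1"]*(s**2).sum(1,keepdims=True))
    return s*c["K"][0,0]+c["K"][:2,2]
n_=np.array([-.5,0,.866025]); u_=np.array([.866025,0,.5]); v_=np.array([0,1.,0])
F=np.array([-110,0,45.])
def panel(a,b,h): return F+a*u_+b*v_+h*n_
def polar(q,r,h,k):  # point at selector angle q: 0 = down slope, ccw seen from outside
    return panel(k[0]-r*np.cos(q),k[1]-r*np.sin(q),h)
def world(P,c): return R.from_euler('z',c[2]).apply(P)+[c[0],c[1],0]
E
cat > fit.py <<'E'
from h import *
T=lambda x,y:(150+x/4.4-.4,85+y/4.4-.4); S=lambda x,y:(220+x/4.2-.4,165+y/4.2-.4)
print(proj("top",[[0,0,0],[147,529,231]]))
def pts(p):
    k=p[3:5];b=p[5:7];s=2.0944
    return [("top",[110,160,160],T(47,206)),("top",[110,-160,160],T(547,32)),("top",[-110,-160,45],T(658,392)),("top",[-110,160,45],T(197,552)),
    ("scene",[110,-160,0],S(213,548)),("scene",[110,-160,160],S(217,430)),("scene",[-110,-160,45],S(25,250)),("scene",[-110,160,45],S(413,45)),("scene",[110,160,160],S(668,160)),("scene",[110,160,0],S(612,303)),
    ("top",panel(*k,14),T(296,350)),("top",polar(s,64,13,k),T(364,274)),("top",polar(-s,64,3,k),T(193,331)),
    ("scene",polar(s,64,13,k),S(343,203)),("scene",polar(-s,64,3,k),S(486,132)),
    ("top",panel(*b,22),T(540,287)),("top",panel(*b,12),T(535,281)),("scene",panel(*b,22),S(168,244)),
    ("top",polar(p[7],33,52,k),T(352,402))]
def res(p):
    q=pts(p); return np.concatenate([(proj(n,world(np.array(P),p))[0]-z) for n,P,z in q])
r=least_squares(res,[650,80,.3,100,40,100,-100,.7],loss="soft_l1",x_scale=[10,10,.1,10,10,10,10,.1])
print(r.x.round(3)); print(res(r.x).reshape(-1,2).round(1).tolist())
np.save("fit.npy",r.x); p=r.x
print("grip",world(panel(*p[3:5],36),p),"btn",world(panel(*p[5:7],22),p),"normal",R.from_euler('z',p[2]).apply(n_))
print("line",[((proj("top",world(polar(a,x,52,p[3:5]),p))[0]-[150,85])*4.4).round() for a in(0,.698) for x in (0,33)])
E
python3 fit.py
```

```text
[[266.76768378 376.46470766]
 [ 45.92354856 347.52123369]]
[ 6.30422e+02  8.33960e+01  3.25000e-01  1.17156e+02  4.91610e+01
  1.08472e+02 -1.04934e+02  6.82000e-01]
[[-0.0, 0.6], [0.3, -0.1], [0.5, 0.7], [-0.1, 1.6], [-0.1, 0.9], [1.0, -0.1], [-0.3, 0.5], [0.6, 0.3], [0.5, 0.4], [-0.2, 0.0], [0.3, 0.5], [0.2, 0.4], [0.2, -0.2], [-0.4, -0.3], [0.4, 0.9], [-0.4, -0.3], [0.1, -0.1], [-0.4, -0.6], [-1.0, -0.5]]
grip [589.55726125 121.49200563 134.75473721] btn [638.32990749 -24.68203212 118.28854594] normal [-0.47375791 -0.15985445  0.866025  ]
line [array([299., 373.]), array([318., 420.]), array([299., 373.]), array([346., 397.])]
```

```bash
cat >> h.py <<'E'
p=np.load("fit.npy") if __import__("os").path.exists("fit.npy") else None
def tool(q,s=1):
    rz=R.from_euler('z',p[2]); xb=rz.apply(np.cos(q)*u_+np.sin(q)*v_); n=rz.apply(n_)
    y=s*np.cross(n,xb); z=-n
    return R.from_matrix(np.c_[np.cross(y,z),y,z]).as_euler('xyz')
def kn(h): return world(panel(*p[3:5],h),p)
def bt(h): return world(panel(*p[5:7],h),p)
E
python3 - <<'E'
from h import *
from bench import bot, solve_ik
print(bot.get_state()["t"])
for s in(1,-1):
  for q in (.698,1.05,1.4,1.75,2.094):
    for h in (20,110):
      j=solve_ik(kn(h).tolist(),tool(q,s).tolist()); print(s,q,h,None if j is None else np.round(j,2))
for q in np.arange(0,6.3,.785):
    for h in (20,60):
      j=solve_ik(bt(h).tolist(),tool(q).tolist()); print(q,h,None if j is None else np.round(j,2))
E
```

```text
0.2
1 0.698 20 [ 0.    0.27 -0.78  0.02  0.16 -0.98]
1 0.698 110 [-0.03  0.07 -0.77  0.23  0.18 -1.01]
1 1.05 20 [ 0.    0.27 -0.78  0.02  0.16 -1.33]
1 1.05 110 [-0.03  0.07 -0.77  0.23  0.18 -1.36]
1 1.4 20 [ 0.    0.27 -0.78  0.02  0.16 -1.68]
1 1.4 110 [-0.03  0.07 -0.77  0.23  0.18 -1.71]
1 1.75 20 [ 0.    0.27 -0.78  0.02  0.16 -2.03]
1 1.75 110 [-0.03  0.07 -0.77  0.23  0.18 -2.06]
1 2.094 20 [ 0.    0.27 -0.78  0.02  0.16 -2.37]
1 2.094 110 [-0.03  0.07 -0.77  0.23  0.18 -2.41]
-1 0.698 20 [ 0.    0.27 -0.78  0.02  0.16  2.16]
-1 0.698 110 [-0.03  0.07 -0.77  0.23  0.18  2.13]
-1 1.05 20 [ 0.    0.27 -0.78  0.02  0.16  1.81]
-1 1.05 110 [-0.03  0.07 -0.77  0.23  0.18  1.78]
-1 1.4 20 [ 0.    0.27 -0.78  0.02  0.16  1.46]
-1 1.4 110 [-0.03  0.07 -0.77  0.23  0.18  1.43]
-1 1.75 20 [ 0.    0.27 -0.78  0.02  0.16  1.11]
-1 1.75 110 [-0.03  0.07 -0.77  0.23  0.18  1.08]
-1 2.094 20 [ 0.    0.27 -0.78  0.02  0.16  0.77]
-1 2.094 110 [-0.03  0.07 -0.77  0.23  0.18  0.74]
0.0 20 [-0.29  0.35 -0.66  0.12  0.29 -0.55]
0.0 60 [-0.32  0.26 -0.67  0.21  0.3  -0.58]
0.785 20 [-0.29  0.35 -0.66  0.12  0.29 -1.34]
0.785 60 [-0.32  0.26 -0.67  0.21  0.3  -1.36]
1.57 20 [-0.29  0.35 -0.66  0.12  0.29 -2.12]
1.57 60 [-0.32  0.26 -0.67  0.21  0.3  -2.15]
2.355 20 [-0.29  0.35 -0.66  0.12  0.29 -2.91]
2.355 60 [-0.32  0.26 -0.67  0.21  0.3  -2.93]
3.14 20 [-0.29  0.35 -0.66  0.12  0.29  2.59]
3.14 60 [-0.32  0.26 -0.67  0.21  0.3   2.57]
3.9250000000000003 20 [-0.29  0.35 -0.66  0.12  0.29  1.81]
3.9250000000000003 60 [-0.32  0.26 -0.67  0.21  0.3   1.78]
4.71 20 [-0.29  0.35 -0.66  0.12  0.29  1.02]
4.71 60 [-0.32  0.26 -0.67  0.21  0.3   1.  ]
5.495 20 [-0.29  0.35 -0.66  0.12  0.29  0.24]
5.495 60 [-0.32  0.26 -0.67  0.21  0.3   0.21]
6.28 20 [-0.29  0.35 -0.66  0.12  0.29 -0.55]
6.28 60 [-0.32  0.26 -0.67  0.21  0.3  -0.57]
```

```bash
python3 - <<'E'
from h import *
from bench import bot
st=lambda l:(lambda s:print(l,round(s["t"],2),np.round(s["tcp_pos"],1),np.round(s["contact_force"],1),np.round(s["wrist_torque"],2),round(s["opening"],3),s["gripper_force"]))(bot.get_state())
o=tool(.698,-1).tolist()
bot.move_ptp(kn(140).tolist(),o); st("above")
bot.grip(.6,40)
print(bot.movel(kn(20).tolist(),max_speed=60,threshold=10)); st("down")
bot.grip(0,25); st("grip")
import cv2
from bench import imaging
a=imaging.capture("top")[85:220,150:310]; b=imaging.capture("scene")[165:305,220:390]
cv2.imwrite("pics/g.png",np.hstack([cv2.resize(x,(400,340),interpolation=cv2.INTER_CUBIC) for x in (a,b)]))
E
```

```text
above 2.27 [540.3 105.5 224.9] [ 0.1 -0.2  0.4] [-0.16  0.47  0.01] 1.001 0.0
False
down 4.85 [597.2 124.  121.2] [-0.3  0.1 -0.3] [-0.17  0.41  0.03] 0.602 0.0
grip 5.24 [594.9 125.6 120.1] [-7.1  3.1  4. ] [0.46 1.14 0.58] 0.209 29.754623472690582
```

View pics/g.png

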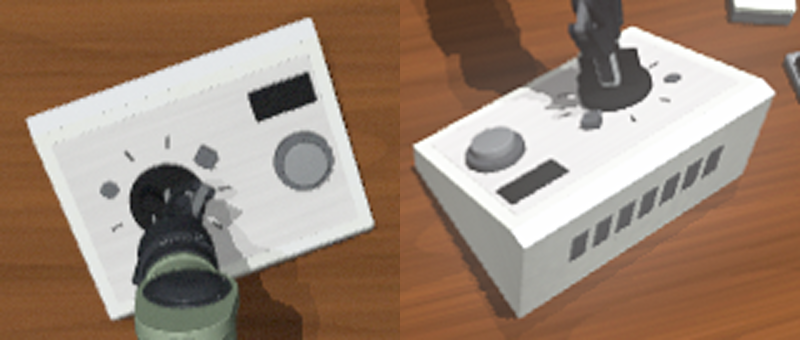

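```bash
python3 - <<'E'
from h import *
from bench import bot
def st(l):
    s=bot.get_state(); print(l,round(s["t"],2),np.round(s["tcp_pos"],1),np.round(s["contact_force"],1),np.round(s["wrist_torque"],2),round(s["opening"],3),round(s["gripper_force"],1),round(s["qpos"][5],3)); return s
c=np.array(bot.get_state()["tcp_pos"])
bot.grip(0,50)
bot.movel(c.tolist(),max_speed=20); st("recentre")
for q in np.linspace(.698,2.094,9)[1:]:
    bot.move_ptp(c.tolist(),tool(q,-1).tolist()); s=st(round(q,2))
    if np.linalg.norm(s["contact_force"])>35: print("stop"); break
np.save("c.npy",c)
E
```

```text
recentre 5.85 [594.8 125.6 120.1] [-2.2  0.4  0.6] [-0.09  0.68  0.14] 0.202 52.0 2.166
0.87 6.14 [594.7 125.7 120.1] [-3.1  0.9  4.1] [0.09 0.78 0.2 ] 0.2 52.2 1.995
1.05 6.43 [594.5 125.8 120. ] [-5.8 -0.1  4.7] [0.08 0.94 0.39] 0.2 52.4 1.822
1.22 6.72 [594.4 125.8 119.9] [-5.7 -0.3  4.3] [0.04 0.98 0.52] 0.202 52.7 1.646
1.4 7.02 [594.2 125.8 119.8] [-6.5  0.1  5.2] [0.09 1.04 0.45] 0.205 52.7 1.472
1.57 7.31 [594.1 125.7 119.7] [-6.9 -1.3  5.7] [0.1  1.11 0.3 ] 0.203 52.8 1.297
1.74 7.6 [594.  125.7 119.6] [-7.2  0.1  6.7] [0.02 1.16 0.41] 0.2 52.8 1.123
1.92 7.89 [593.9 125.6 119.6] [-7.3 -0.8  6.4] [-0.08  1.17  0.49] 0.207 52.9 0.948
2.09 8.18 [593.7 125.5 119.4] [-8.  -0.2  6.1] [-0.06  1.18  0.45] 0.204 52.9 0.774
```

```bash
python3 - <<'E'
from h import *
from bench import bot,imaging
import cv2
c=np.load("c.npy"); n=-R.from_euler('xyz',tool(2.094,-1)).as_matrix()[:,2]
bot.grip(.6); bot.movel((c+120*n).tolist(),max_speed=100)
bot.move_ptp(bt(110).tolist(),tool(5.0).tolist()); bot.grip(0)
a=imaging.capture("top")[85:220,150:310]; b=imaging.capture("scene")[165:305,220:390]
cv2.imwrite("pics/r.png",np.hstack([cv2.resize(x,(400,340),interpolation=cv2.INTER_CUBIC) for x in (a,b)]))
s=bot.get_state(); print(s["t"],s["tcp_pos"],bt(110),s["contact_force"],s["opening"])
E
```

```text
11.275 [596.64050727 -38.60520773 194.60988589] [596.63921155 -38.74922345 194.49874594] [-1.02867702 -0.10957554  1.1229045 ] -0.003128393196037887
```

View pics/r.png

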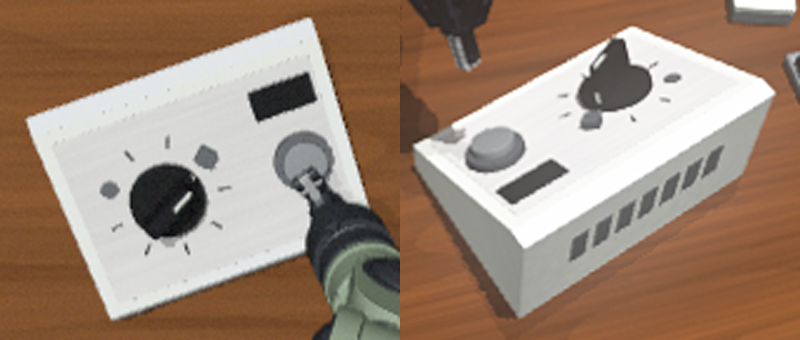

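```bash
python3 - <<'E'
from h import *
import cv2
k=p[3:5]
for n,(x,y,w,h) in {"top":(185,130,70,65),"scene":(280,175,70,65)}.items():
    a=imaging.capture(n)[y:y+h,x:x+w]; a=cv2.resize(a,(400,371),interpolation=cv2.INTER_CUBIC); a=cv2.convertScaleAbs(a,alpha=1.3,beta=20)
    cv2.imwrite(f"pics/_{n}.png",a)
    for lab,q,r,hh in (("centre top",0,0,52),("bar end",2.094,33,52),("bar back",2.094,-33,52),("nose",2.094,41,16),("stud",2.094,64,13)):
        print(n,lab,((proj(n,world(polar(q,r,hh,k),p))[0]-[x,y]+.5)*400/70).round())
cv2.imwrite("pics/z.png",np.hstack([cv2.imread("pics/_top.png"),cv2.imread("pics/_scene.png")]))
E
```

```text
top centre top [192. 230.]
top bar end [238. 178.]
top bar back [146. 281.]
top nose [243. 139.]
top stud [274. 101.]
scene centre top [162.  68.]
scene bar end [132. 105.]
scene bar back [191.  33.]
scene nose [142. 184.]
scene stud [122. 218.]
```

View pics/z.png

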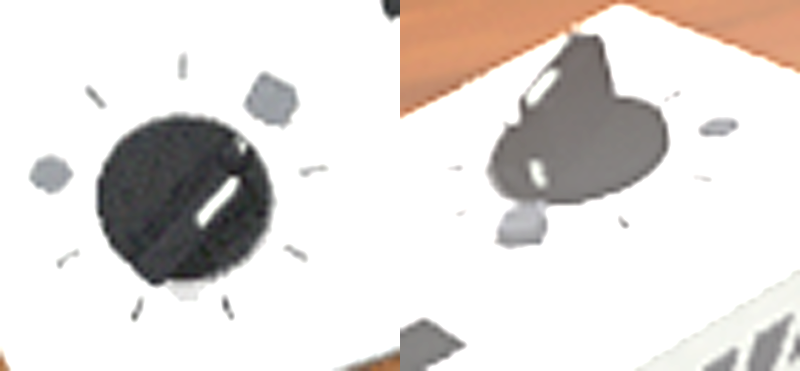

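```bash
python3 - <<'E'
from h import *
from bench import bot
o=tool(5.0).tolist(); n=R.from_euler('z',p[2]).apply(n_)
bot.movel(bt(32).tolist(),max_speed=80)
print(bot.movel(bt(8).tolist(),max_speed=12,threshold=12))
s=bot.get_state(); print(s["t"],"h",22+(s["tcp_pos"]-bt(22))@n,s["contact_force"])
bot.dwell(.2); s=bot.get_state(); print("h",22+(s["tcp_pos"]-bt(22))@n,s["contact_force"])
bot.movel(bt(120).tolist(),max_speed=80); bot.dwell(.5)
s=bot.get_state(); print(s["t"],s["contact_force"])
E
```

```text
True
13.8 h 16.067208018668005 [-4.22349071 -0.14653326  7.65216891]
h 16.076334590257698 [-4.31802018 -1.17300287  6.19005483]
15.9583 [-0.16181048 -0.45871601 -0.23040331]
```

```bash
python3 -c "
from bench import bot
print(bot.sign_off())"
```

```text
the job is handed in; nothing more can be done
None
```

The job is handed in, with no verdict shown: the selector was turned two clicks to the diamond stud (+2.094 rad) and let go (checked in both cameras), then the button was pressed about 6 mm (fully in) and released, with the loose things untouched.

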